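# Make up a roller-and-ball sample tray and present it over the light panel

## Robot

A 7-joint arm with a two-finger parallel gripper is mounted at the origin on the work surface. World frame = base frame: x ahead of the robot, y to its left, z up, the work surface at z = 0. Lengths are in m, angles in degrees, forces in N, time in s.
With the tool pointing down it reaches from about 0.425 to 0.875 m from the base axis. Payload 4.7 kg.
Tool frame: the origin (TCP) lies midway between the tips of the shut fingers; the grasp point (between the pads) lies 19 mm behind it; z points along the fingers, x is the direction in which the jaws open and shut, and the axes are right-handed (so a half turn about z gives the same grasp; the last joint's range is limited). The gripper opens to 87 mm and grips with 3 to 60 N. Pads are 19 mm wide; open, the fingers measure 117 mm over their backs; the gripper's body (75 mm by 190 mm) begins 51 mm behind the grasp point.
Start: joints at [77.298, 18.392, -4.016, 83.108, 1.295, 78.541, -3.26], TCP at [0.152, -0.632, 0.223] pointing down, gripper open.
Joint ranges: [-163.93, 163.93], [-17.29, 119.83], [-79.2, 71.16], [3.27, 140.29], [-89.18, 269.18], [5.43, 117.66], [-154.24, 154.24]. Speed limits (degrees/s): [147.25, 147.25, 180, 180, 180, 180, 180].

## Interface

Orientations are given as [roll, pitch, yaw] about the fixed x, y, z axes, in that order (R = Rz(yaw) Ry(pitch) Rx(roll)).
In Python, from cell import telemetry, optics, env gives the robot as it stands.
- The arm moves only by the tool arm_command, never from a script. Its arguments are lists of equal length, an entry for each row: "translation": the shift along the tool's x, y, z in cm, a list of three; "twist": the turn about the tool's z in degrees. In form: {"translation": [[x, y, z], ...], "twist": [twist, ...]}. A call has 1 to 10 rows; each row shifts and turns the pose as measured when the row begins, along the tool's axes as they then stand; what a row does not reach is not made up. A row lasts 1/8 s, in which the tool goes at most 62.5 mm and 10.7 degrees, less where a joint would pass 70% of its speed; a pose out of reach is approached as far as the arm can. A call is refused whole if a number of a shift passes 6.25 or a number of a turn 10.7, either way. A call with a gripper value outside its range is refused whole. "grip" is the opening in per cent of the stroke, from 0 (shut) to 100 (fully open), set as the call begins (left out, the last holds). The fingers move at their own pace and stop on an object; "force" is the grip in N (left out, the last holds). Time passes only in rows, so rows that do not move let the fingers close. It gives the time, the measured TCP pose, the force and the opening at its end, in the units of the state.
- telemetry.get_obs(): the state, without advancing time (a new reading comes with each control period).
- optics.read_camera(name): name is "side" or "top"; returns a dict with "img" (384x512x3 uint8, blue, green, red), "fx", "fy", "cx", "cy" (pixels), "extrinsics" (4x4, takes a point from camera to world coordinates). Camera axes: x right, y up, looking along -z (the intrinsics and any distortion apply to the point x, -y, -z); pixel columns grow to the right and rows downward; lengths in m; the calibration is good to about 2 mm. A picture is of the moment at which its call begins. There is no depth.
- env.sign_off(): hands the job in, once; it reports no verdict.
The state is a dict: "time_s": time; "qpos": joint angles; "joint_velocities": joint speeds; "effort": joint torques, N m; "tool_pos": TCP position; "tool_rot": TCP orientation; "force": force on the tool from outside, world axes, zero at the start; "wrist_torque": the same for the moment, N m; "grip_width": finger opening in m.
Only numpy, scipy, OpenCV 4.12 (cv2) and the standard library are available. Lean on these libraries where they do the work, as an engineer would, in place of code of your own. Each camera call takes 0.05 s, during which the arm holds its last target. There are 200 camera calls.

## Task

Complete the sample tray: take the spare roller of the same size as the two in the tray from its stand and saddle it on top of them, lying in the gap between the two. Then lift the tray by its upright grip, keeping it level so that the loose ball stays in its shallow pocket and the roller pyramid stays built, and carry it over the white light panel. Finish while still holding it there, level and still, centred over the panel, its long side along the panel's long side, about 10 cm above it, and leave everything else where it stands.

Things in the scene. Friction and masses are not known exactly. Their poses are not given: they have to be found in the camera images.
- tray: Loose aluminium sample tray, 190 (x) x 90 (y) mm, about 0.3 kg (0.5 kg loaded), on the bench. Origin: centre of its underside; z up. Floor 4 mm thick, edges turned up to 10 mm. Along its x axis: roller bed at x = -60 mm, upright grip at x = 0, ball pocket at x = +55 mm.
- tray_grip (a point): Middle of the tray's grip, (0, 0, 94) mm in the tray's frame: a black plastic block 12 mm thick along tray x, 44 mm wide along tray y, from 76 to 112 mm above the tray's underside, on a thinner plate. Pinch it across its 12 mm, fingers closing along tray x; the loaded tray balances near it.
- tray_bed (a point): Middle of the tray's roller bed, (-60, 0, 18) mm in the tray's frame. The lower rollers lie here along tray x, centres at y = +14 and -14 mm (1 mm play) at this height, tops 14 mm higher. A roller saddled on them has its centre 24 mm above this point. Bed side walls at y = +-30 mm, up to 18 mm above the tray's underside; end walls at +-23 mm, up to 13 mm.
- tray_pocket (a point): Centre of the floor of the round ball pocket: (+55, 0, 7) mm in the tray's frame. Inner diameter 36 mm, rim only 3 mm above its floor.
- roller_a: Black plastic roller, 28 mm diameter, 40 mm long, loose in the tray's bed (lower layer). Origin: its centre; x axis along the roller.
- roller_b: The other lower roller in the tray's bed, same as roller_a.
- roller_c: The spare roller to put on top: same as roller_a (28 mm diameter, 40 mm long, about 36 g). Origin: its centre; x axis along the roller (horizontal). It lies on top of stand_a, centre 48 mm above the bench, free on both sides for fingers that close across it.
- ball: Loose steel ball, 25 mm diameter, in the tray's pocket, where it can roll about by some 10 mm. Origin: its centre.
- stand_a: Fixed blue stand that carries roller_c. Base 62 x 56 x 5 mm, a post 14 mm wide, and on it two rods along the stand's x axis (44 mm long, 26 mm wide in all, tops 36 mm above the bench) as a cradle. Origin: centre of its underside. Stand_a and stand_b may change places.
- stand_b: The same fixed stand; it carries the bigger roller.
- big_roller: Bystander: a bigger black roller, 36 mm diameter, 60 mm long, on stand_b. Origin: its centre.
- panel: Fixed light panel, grey frame 230 (x) x 130 (y) x 24 mm with a white diffuser. Its long side is its x axis. Origin: centre of its underside. Tray and panel may change places.
- panel_top (a point): Centre of the panel's white top face, 26 mm above the bench.
- bush: Bystander: steel bush, 24 mm diameter, 16 mm high, between the stands.
- jar: Bystander: white jar, 56 mm diameter, 85 mm high.
- tape: Bystander: cardboard tape roll, 90 mm diameter, 24 mm high.
- driver: Bystander: screwdriver lying on the bench.
- mouldings: Bystander: stack of black mouldings, 100 x 75 x 44 mm.
- lid_disc: Bystander: blue plastic lid, 110 mm diameter, 14 mm high.
Things that resemble listed ones, but are neither listed nor needed, are in the scene too. Leave any orange or purple look-alike of the roller_c alone. Leave any yellow look-alike of the roller_b alone.

How it is judged:
By the outcome, as a careful person would: the job done as asked, in the order asked, and still so for the second after the job is handed in, while the arm keeps its last pose, push and grip.
It also fails if it takes over 67 s, if anything falls off the work surface, if the arm or the gripper's body presses on something with over 40 N, if the wrist force passes 120 N, or if a joint passes its speed limit or range.

## Working session

There is one attempt and no reset: what is moved stays moved. The work goes in short steps, Python scripts to look and compute and a tool call to move; the robot and the scene stay as the last step left them, time stands still between calls to the robot, and variables do not carry over. Pictures are saved under pics/ and viewed, about 8 in all and at most 12, crops included, and the job is handed in when it is done.

Besides the shell and the picture viewer there is one more tool, called after ">>>" as name(argument=value, ...) on one line, values as JSON. arm_command: Moves the arm, as the interface text tells. Its arguments: {"type":"object","properties":{"translation":{"type":"array","items":{"type":"array","items":{"type":"number"}}},"twist":{"type":"array","items":{"type":"number"}},"grip":{"type":"number"},"force":{"type":"number"}},"required":["translation","twist"]}

```bash
mkdir -p pics; ls
python3 - <<'E'
from cell import telemetry, optics
import cv2,numpy as np
print(telemetry.get_obs())
for n in("top","side"):
    c=optics.read_camera(n); cv2.imwrite(f"pics/{n}0.png",c["img"])
    print(n,{k:np.round(v,4) for k,v in c.items() if k!="img"})
a=[cv2.imread(f"pics/{n}0.png") for n in("top","side")]
for n,i in zip(("top","side"),a): cv2.imwrite(f"pics/{n}0b.png",cv2.resize(i,(800,600),interpolation=cv2.INTER_CUBIC))
E
```

```text
pics
{'time_s': 0.0, 'qpos': array([77.29883608, 18.44304549, -4.01473485, 83.17501015,  1.29634133,
       78.54088457, -3.25955008]), 'joint_velocities': array([-0.03459125, -0.070107  , -0.06562926, -0.00364284,  0.03772595,
       -0.02735418, -0.01277522]), 'effort': array([ 1.08234184e-03, -4.91284168e+01, -4.03646166e-01, -3.12534642e+01,
       -6.39926735e-02,  4.39780857e-02,  1.84057740e-04]), 'tool_pos': array([ 0.1516425 , -0.63149052,  0.22141529]), 'tool_rot': array([ 1.79992719e+02,  1.13624804e-01, -7.64891293e+01]), 'force': array([-0.25416946,  0.46852492,  0.58019436]), 'wrist_torque': array([0.00450694, 0.00657744, 0.03706922]), 'grip_width': 0.08666242717890993}
top {'fx': np.float64(349.2222), 'fy': np.float64(349.2222), 'cx': np.float64(261.1064), 'cy': np.float64(197.5023), 'extrinsics': array([[ 0.0106,  0.9955, -0.0946,  0.4623],
       [-0.9999,  0.0098, -0.0088,  0.0127],
       [-0.0078,  0.0947,  0.9955,  1.2105],
       [ 0.    ,  0.    ,  0.    ,  1.    ]])}
side {'fx': np.float64(422.8518), 'fy': np.float64(422.8518), 'cx': np.float64(258.1489), 'cy': np.float64(194.1374), 'extrinsics': array([[-0.8153,  0.3815, -0.4357,  0.0208],
       [-0.5791, -0.5315,  0.6182,  0.7858],
       [ 0.0042,  0.7563,  0.6542,  0.8941],
       [ 0.    ,  0.    ,  0.    ,  1.    ]])}
```

View pics/top0b.png

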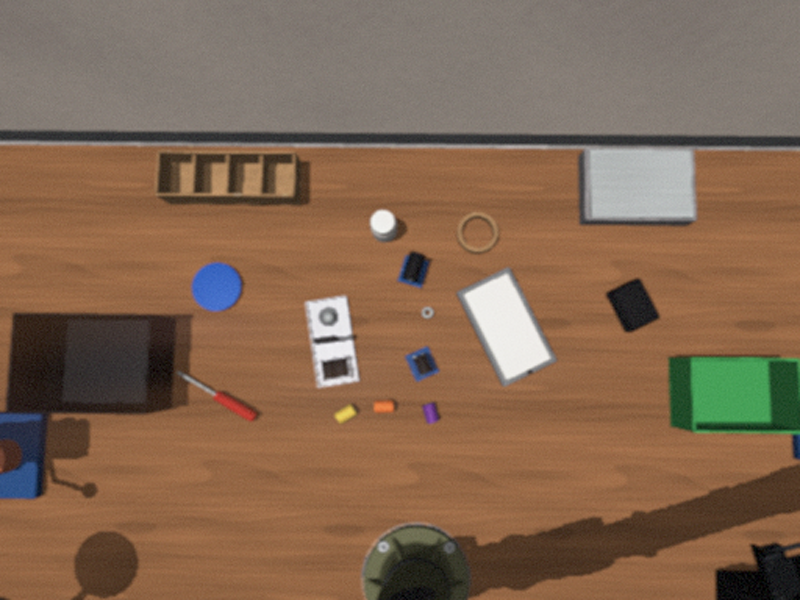

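View pics/side0b.png

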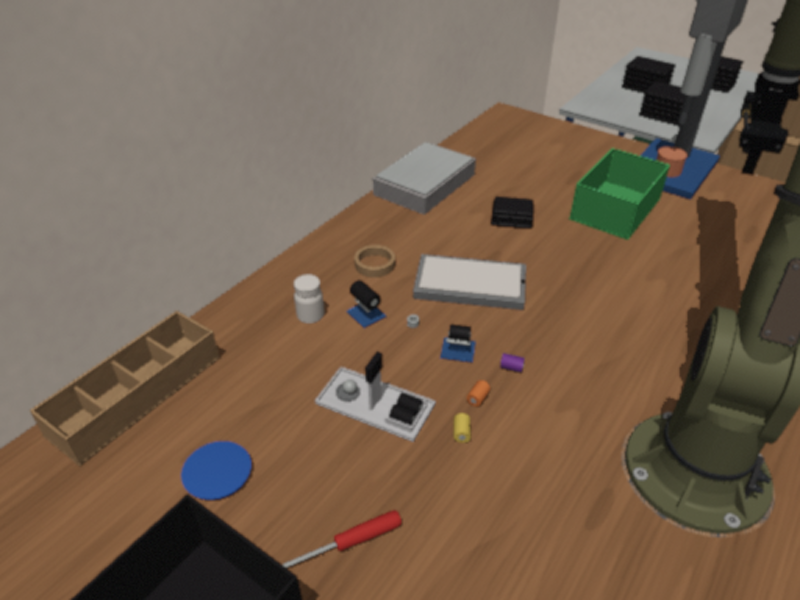

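Both views show the scene. In top0b (800-px scale), roller_c is on the near stand at (424,361), with the big roller at (415,267). The tray is at (332,342), its pocket at the far end and its bed at the near end (335,367). The panel is at (507,326). Next I measure with colour masks.

```bash
cat > h.py <<'E'
from cell import telemetry, optics
import cv2,numpy as np
def cam(n):
    c=optics.read_camera(n); return c
def ray(c,p):
    p=np.atleast_2d(p).astype(float); E=c["extrinsics"]
    d=np.c_[(p[:,0]-c["cx"])/c["fx"],-(p[:,1]-c["cy"])/c["fy"],-np.ones(len(p))]@E[:3,:3].T
    return E[:3,3],d
def plane(c,p,z):
    o,d=ray(c,p); return o+d*((z-o[2])/d[:,2])[:,None]
def proj(c,P):
    E=c["extrinsics"]; q=(np.atleast_2d(P)-E[:3,3])@E[:3,:3]
    return np.c_[c["cx"]+c["fx"]*q[:,0]/-q[:,2], c["cy"]-c["fy"]*q[:,1]/-q[:,2]]
def tri(c1,p1,c2,p2):
    o1,d1=ray(c1,p1);o2,d2=ray(c2,p2)
    A=np.c_[d1[0],-d2[0]]; s=np.linalg.lstsq(A,o2-o1,rcond=None)[0]
    a=o1+s[0]*d1[0];b=o2+s[1]*d2[0]; return (a+b)/2,np.linalg.norm(a-b)
def blobs(c,lo,hi,box,minA=8,close=0):
    """colour blobs (HSV range) in box x0,y0,x1,y1 -> contours in full pixels"""
    x0,y0,x1,y1=box; h=cv2.cvtColor(c["img"][y0:y1,x0:x1],cv2.COLOR_BGR2HSV)
    m=cv2.inRange(h,lo,hi)
    if close: m=cv2.morphologyEx(m,cv2.MORPH_CLOSE,np.ones((close,close),np.uint8))
    k,_=cv2.findContours(m,cv2.RETR_EXTERNAL,cv2.CHAIN_APPROX_NONE)
    return sorted([q+[x0,y0] for q in k if cv2.contourArea(q)>=minA],key=cv2.contourArea,reverse=True)
def rect(c,k,z):
    P=plane(c,k.reshape(-1,2),z)[:,:2]; (m,(w,h),a)=cv2.minAreaRect((P*1000).astype(np.float32))
    if w<h: w,h,a=h,w,a+90
    return np.round(m,1),round(w,1),round(h,1),round((a+90)%180-90,1)
E
python3 - <<'E'
from h import *
t=cam("top");s=cam("side")
D=((0,0,0),(180,255,60)); W=((0,0,110),(180,70,255))
for nm,(lo,hi),box,z,cl in[("tray",W,(190,185,235,252),.008,9),("panel",W,(285,165,362,250),.026,0),("dark tray",D,(190,185,235,252),.03,0),("dark stand",D,(255,218,285,246),.048,0),("big",D,(250,155,280,185),.052,0)]:
    for k in blobs(t,lo,hi,box,6,cl): 
        print(nm,cv2.contourArea(k),k.reshape(-1,2).mean(0).round(1),rect(t,k,z))
for nm,box in[("side tray",(200,220,280,282)),("side c",(280,203,308,232))]:
    for k in blobs(s,*D,box,6): print(nm,cv2.contourArea(k),k.reshape(-1,2).mean(0).round(1))
a=cv2.resize(t["img"][180:255,188:288],(800,600),interpolation=cv2.INTER_CUBIC)
b=cv2.resize(s["img"][200:290,195:315],(800,600),interpolation=cv2.INTER_CUBIC)
cv2.imwrite("pics/crop1.png",cv2.resize(np.vstack([a,b]),(500,600)) if 0 else np.hstack([cv2.resize(a,(400,300)),cv2.resize(b,(400,300))]))
E
```

```text
tray 1562.5 [213.2 219.3] (array([504.3, 191.2]), 218.4, 109.9, 14.0)
panel 2510.5 [323.7 209.2] (array([ 539.9, -189.4]), 229.4, 130.7, 26.6)
dark tray 27.0 [213.6 232.8] (array([452.7, 181.2]), 44.1, 16.3, -75.4)
dark stand 61.5 [270.7 232.6] (array([456.7,  -9.4]), 33.9, 25.2, 27.1)
big 149.5 [264.9 170.6] (array([664.1,  10.6]), 57.9, 35.1, -17.6)
side tray 218.0 [259.7 261.3]
side tray 109.0 [238.9 235. ]
side c 91.0 [293.9 212.7]
```

View pics/crop1.png

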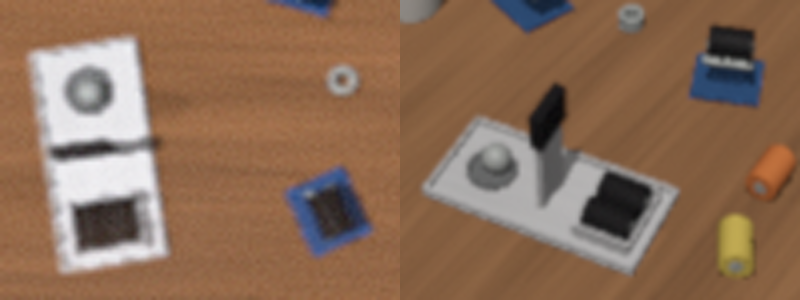

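The crop shows roller_c lying on the near stand at about (271,232) full px, with its axis tilted like the stand's base. The tray shows the ball at the far end, the grip in the middle and two rollers at the near end. I refine the tray and roller masks and cross-check with the side view.

Run:
```python
from h import *
t=cam("top");s=cam("side")
for v in(130,160,190):
    k=blobs(t,(0,0,v),(180,60,255),(190,185,235,252),6,13)[0]; print("tray",v,rect(t,k,.008))
q=np.array([(195,192.5),(221.75,189.5),(230,244),(203,248)]); P=plane(t,q,.008)[:,:2]*1000
print("tray by eye",P.mean(0).round(1),[round(float(np.linalg.norm(P[i]-P[i-1])),1) for i in range(4)],np.degrees(np.arctan2(*((P[0]+P[1]-P[2]-P[3])[::-1]))).round(1))
k=blobs(t,(95,120,40),(130,255,255),(255,215,285,248),6,13)[0]; print("base",rect(t,k,.005))
for v in(65,80,95):
    for k in blobs(t,(0,0,0),(180,110,v),(262,222,280,243),6): print("c",v,cv2.contourArea(k),(k.reshape(-1,2).min(0)+k.reshape(-1,2).max(0))/2,rect(t,k,.053))
    k=blobs(t,(0,0,0),(180,120,v),(203,226,228,246),6)
    if k: print("bed",v,rect(t,np.vstack(k),.022))
    for k in blobs(s,(0,0,0),(180,255,v),(280,203,308,216),6):
        m=np.array(cv2.minAreaRect(k)[0]); print("side c",m)
    for k in blobs(s,(0,0,0),(180,255,v),(230,223,250,246),6): print("side grip",np.array(cv2.minAreaRect(k)[0]))
    for k in blobs(s,(0,0,0),(180,255,v),(245,245,275,275),6): print("side bed",np.array(cv2.minAreaRect(k)[0]))
# predicted side pixels for hypotheses
R=lambda a:np.array([[np.cos(a),-np.sin(a)],[np.sin(a),np.cos(a)]])
T=P.mean(0)/1000
for a in (8,):
    A=R(np.radians(a))
    for n,l in(("grip",(0,0,.094)),("bed",(-.06,0,.022)),("pocket",(.055,0,.007))):
        W=np.r_[T+A@l[:2],l[2]]; print(n,W.round(4),proj(t,W).round(1),proj(s,W).round(1))
```

```text
tray 130 (array([504.2, 190.1]), 237.1, 122.0, 16.0)
tray 160 (array([503.8, 191.4]), 237.1, 118.7, 16.2)
tray 190 (array([504.8, 189.6]), 227.2, 112.6, 15.6)
tray by eye [503.1 190.2] [193.2, 93.3, 190.0, 93.2] 9.8
base (array([455.9,  -5.9]), 82.7, 69.2, 36.0)
c 65 67.5 [271.  232.5] (array([456.2, -10.3]), 35.3, 25.5, 23.7)
bed 65 (array([446.4, 181.4]), 45.0, 28.2, -80.6)
side c [293.5 211.5]
side grip [238.90000916 234.70001221]
side bed [259.5        261.00003052]
c 80 85.0 [271.5 232. ] (array([458.4, -14. ]), 37.9, 36.8, 23.8)
bed 80 (array([445.1, 180.9]), 47.4, 32.2, -80.0)
side c [293.5 211.5]
side grip [238.80001831 234.90002441]
side bed [259.39041138 260.95892334]
c 95 107.0 [272.  232.5] (array([458.2, -13.7]), 40.2, 39.2, 22.3)
bed 95 (array([444.8, 180.3]), 50.6, 34.4, -79.3)
side c [294. 211.]
side grip [238.5 235. ]
side bed [259.60345459 261.24136353]
grip [0.5031 0.1902 0.094 ] [[208.5 217.3]] [[238.3 234.3]]
bed [0.4437 0.1818 0.022 ] [[213.8 235.7]] [[258.7 260.6]]
pocket [0.5575 0.1978 0.007 ] [[210.6 202.5]] [[222.  249.3]]
```

>>> arm_command(translation=[[-2.9,-5.1,0],[-2.9,-5.1,0],[-2.9,-5.1,0],[-2.9,-5.1,0],[-2.9,-5.1,0],[-2.9,-5.1,0],[-2.9,-5.1,0],[-5.5,-1.4,0],[-5.5,-1.4,0],[-5.5,-1.4,0]], twist=[0,0,0,0,0,0,0,0,0,0], grip=80)

```text
time_s: 1.55
tool_pos: [0.4632, -0.1725, 0.2201]
tool_rot: [-180.0, -0.1, -77.1]
force: [0.6, 0.7, 0.1]
grip_width: 0.0692
```

```bash
cat > go.py <<'E'
import sys
from h import *
def go(x,y,z,yaw):
    o=telemetry.get_obs(); p=o["tool_pos"]; r=o["tool_rot"]
    from scipy.spatial.transform import Rotation as Ro
    R=Ro.from_euler("xyz",r,degrees=True)
    d=R.inv().apply(np.array([x,y,z])-p)*100
    tw=-((yaw-r[2]+180)%360-180)
    print("t",round(o["time_s"],2),"pos",p.round(4),"rot",r.round(2),"w",round(o["grip_width"],4),"F",o["force"].round(1),"j7",o["qpos"][6].round(0))
    print("tool shift cm",d.round(2),"len",np.linalg.norm(d).round(1),"twist",round(tw,1))
if __name__=="__main__": go(*map(float,sys.argv[1:5]))
E
python3 go.py .457 -.011 .12 -66
python3 - <<'E'
from h import *
t=cam("top");s=cam("side")
print(tri(t,(271.2,232.5),s,(293.5,211.5)), plane(s,(293.5,211.5),.05))
E
```

```text
t 1.55 pos [ 0.4632 -0.1725  0.2201] rot [-1.7998e+02 -1.0000e-01 -7.7070e+01] w 0.0692 F [0.6 0.7 0.1] j7 -60.0
tool shift cm [-15.9   -3.01   9.99] len 19.0 twist -11.1
(array([ 0.45650408, -0.01189028,  0.04653967]), np.float64(0.0005249387423577244)) [[ 0.45449949 -0.00876526  0.05      ]]
```

>>> arm_command(translation=[[-5.3,-1.0,2],[-5.3,-1.0,3],[-5.3,-1.0,4],[0,0,0],[0,0,0]], twist=[0,0,0,-6,-5])

```text
time_s: 2.28
tool_pos: [0.4575, -0.0082, 0.1331]
tool_rot: [-179.8, -0.3, -65.1]
force: [-0.6, -1.0, 0.9]
grip_width: 0.07
```

```bash
python3 go.py .4565 -.0115 .041 -66
python3 - <<'E'
from h import *
s=cam("side"); cv2.imwrite("pics/s1.png",cv2.resize(s["img"][100:290,180:380],(630,600),interpolation=cv2.INTER_CUBIC))
E
```

```text
t 2.27 pos [ 0.4575 -0.0082  0.1331] rot [-179.76   -0.32  -65.08] w 0.07 F [-0.6 -1.   0.9] j7 -67.0
tool shift cm [0.2  0.26 9.21] len 9.2 twist 0.9
```

View pics/s1.png

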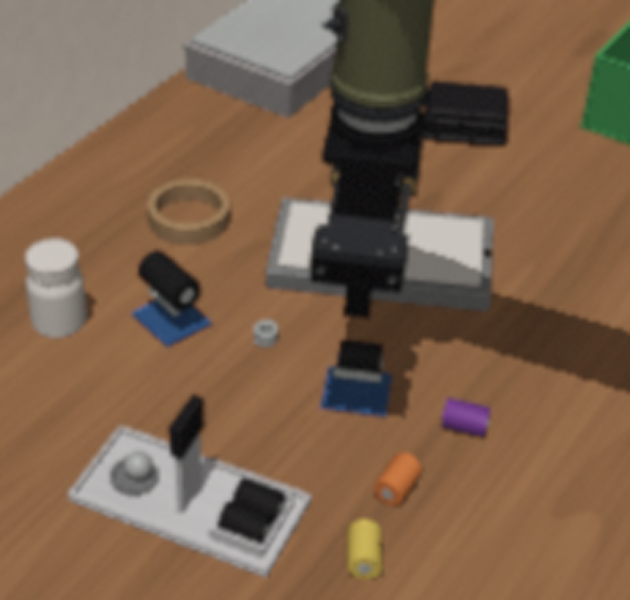

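The gripper is right above roller_c, at about (358,355) in the crop. Its body is narrow along the roller axis. Descending now.

>>> arm_command(translation=[[0.2,0.25,3],[0,0,3],[0,0,2],[0,0,1.2],[0,0,0],[0,0,0]], twist=[0.9,0,0,0,0,0])

```text
time_s: 3.08
tool_pos: [0.4592, -0.0138, 0.0406]
tool_rot: [-179.5, -0.5, -66.4]
force: [-0.8, 0.6, 0.6]
grip_width: 0.0696
```

```bash
python3 go.py .4565 -.0115 .041 -66
```

```text
t 3.08 pos [ 0.4592 -0.0138  0.0406] rot [-179.54   -0.48  -66.36] w 0.0696 F [-0.8  0.6  0.6] j7 -73.0
tool shift cm [-0.32  0.15 -0.05] len 0.4 twist -0.4
```

>>> arm_command(translation=[[-0.3,0.1,0]], twist=[0])

```text
time_s: 3.2
tool_pos: [0.4577, -0.0117, 0.0413]
tool_rot: [-179.5, -0.5, -66.4]
force: [-0.3, 0.5, 0.0]
grip_width: 0.0694
```

>>> arm_command(translation=[[0,0,0],[0,0,0],[0,0,0],[0,0,0],[0,0,0]], twist=[0,0,0,0,0], grip=0, force=15)

```text
time_s: 3.82
tool_pos: [0.4573, -0.0085, 0.0425]
tool_rot: [-179.4, -0.3, -66.4]
force: [-6.8, 12.7, 8.1]
grip_width: 0.0275
```

```bash
python3 go.py .4565 -.0115 .041 -66
```

```text
t 3.83 pos [ 0.4573 -0.0085  0.0425] rot [-179.43   -0.35  -66.37] w 0.0275 F [-6.8 12.7  8.1] j7 -73.0
tool shift cm [0.24 0.2  0.15] len 0.3 twist -0.4
```

>>> arm_command(translation=[[0,0,-1],[0,0,-3],[0,0,-4],[0,0,-4],[0,0,0]], twist=[0,0,0,0,0])

```text
time_s: 4.45
tool_pos: [0.4559, -0.009, 0.1672]
tool_rot: [-179.4, -0.4, -66.3]
force: [0.4, -0.8, -0.7]
grip_width: 0.0274
```

```bash
python3 go.py .444 .180 .16 -80
python3 - <<'E'
from h import *
s=cam("side"); o=telemetry.get_obs()["tool_pos"]
print(proj(s,o+[0,0,.006]))
u,v=proj(s,o)[0].astype(int)
cv2.imwrite("pics/s2.png",cv2.resize(s["img"][v-40:v+40,u-50:u+50],(600,480),interpolation=cv2.INTER_CUBIC)); print(u-50,v-40)
E
```

```text
t 4.45 pos [ 0.4559 -0.009   0.1672] rot [-179.42   -0.41  -66.33] w 0.0274 F [ 0.4 -0.8 -0.7] j7 -67.0
tool shift cm [-17.79  -6.49   0.66] len 19.0 twist 13.7
[[296.13533078 178.93978735]]
245 140
```

View pics/s2.png

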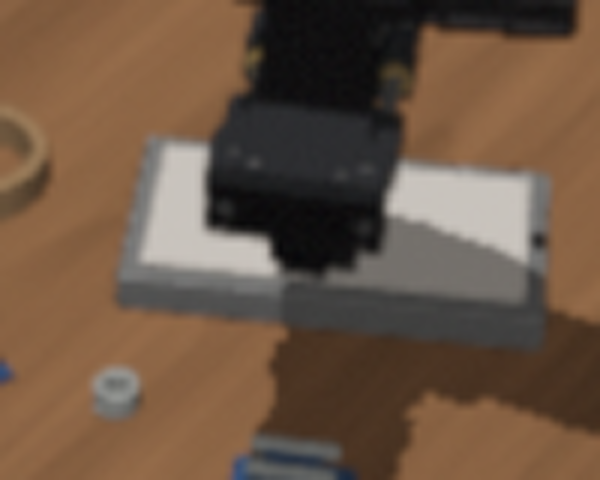

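>>> arm_command(translation=[[-4.4,-1.65,0],[-4.4,-1.65,0],[-4.4,-1.65,0],[-4.4,-1.65,0],[0,0,0],[0,0,0],[0,0,0]], twist=[0,0,0,0,7,6.7,0])

```text
time_s: 5.38
tool_pos: [0.4391, 0.1815, 0.1568]
tool_rot: [179.8, -0.2, -80.5]
force: [0.8, 0.1, 0.0]
grip_width: 0.0276
```

```bash
python3 go.py .446 .1805 .07 -80.2
```

```text
t 5.38 pos [0.4391 0.1815 0.1568] rot [ 1.7978e+02 -1.7000e-01 -8.0480e+01] w 0.0276 F [0.8 0.1 0. ] j7 -107.0
tool shift cm [ 0.19 -0.69  8.67] len 8.7 twist -0.3
```

>>> arm_command(translation=[[0.2,-0.7,2],[0,0,3],[0,0,3],[0,0,0]], twist=[0,0,0,0])

```text
time_s: 5.88
tool_pos: [0.4452, 0.1779, 0.0724]
tool_rot: [179.6, -0.2, -80.1]
force: [0.2, -0.6, -0.1]
grip_width: 0.0275
```

```bash
python3 go.py .446 .1805 .038 -80.2
python3 - <<'E'
from h import *
s=cam("side");t=cam("top")
a=cv2.resize(s["img"][200:290,195:295],(500,450),interpolation=cv2.INTER_CUBIC)
b=cv2.resize(t["img"][180:260,185:245],(300,400),interpolation=cv2.INTER_CUBIC)
c=np.zeros((450,800,3),np.uint8);c[:,:500]=a;c[:400,500:]=b
cv2.imwrite("pics/s3.png",c)
E
```

```text
t 5.88 pos [0.4452 0.1779 0.0724] rot [179.58  -0.24 -80.06] w 0.0275 F [ 0.2 -0.6 -0.1] j7 -112.0
tool shift cm [-0.26 -0.15  3.44] len 3.5 twist 0.1
```

View pics/s3.png

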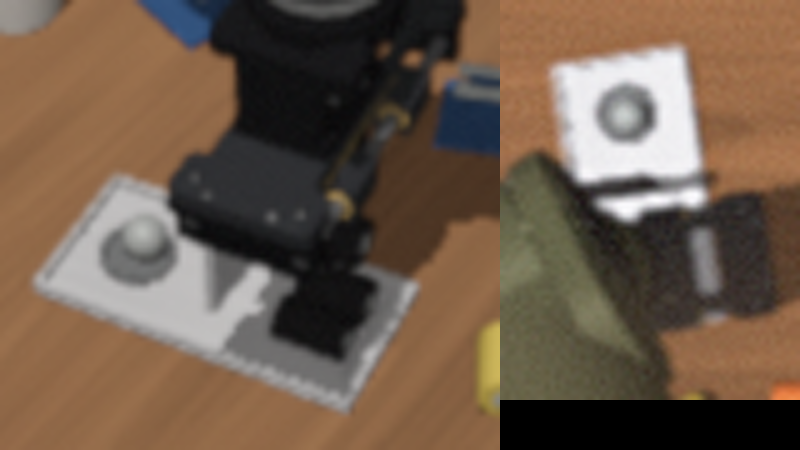

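>>> arm_command(translation=[[-0.25,-0.15,1.2],[0,0,1.2],[0,0,0.6],[0,0,0]], twist=[0,0,0,0])

```text
time_s: 6.48
tool_pos: [0.4506, 0.1821, 0.0453]
tool_rot: [-179.9, -0.3, -80.1]
force: [-0.8, 0.8, -0.2]
grip_width: 0.0275
```

```bash
python3 go.py .446 .1805 .037 -80.2
```

```text
t 6.47 pos [0.4506 0.1821 0.0453] rot [-179.86   -0.25  -80.08] w 0.0275 F [-0.8  0.8 -0.2] j7 -115.0
tool shift cm [0.07 0.48 0.83] len 1.0 twist 0.1
```

>>> arm_command(translation=[[0.1,0.45,0.4],[0,0,0.2]], twist=[0,0])

```text
time_s: 6.72
tool_pos: [0.4462, 0.1803, 0.0392]
tool_rot: [-179.8, -0.3, -80.1]
force: [0.2, 0.2, -1.5]
grip_width: 0.0276
```

```bash
python3 go.py .446 .1805 .037 -80.2
```

```text
t 6.72 pos [0.4462 0.1803 0.0392] rot [-179.84   -0.26  -80.08] w 0.0276 F [ 0.2  0.2 -1.5] j7 -115.0
tool shift cm [-0.03  0.01  0.22] len 0.2 twist 0.1
```

>>> arm_command(translation=[[0,0,0.15]], twist=[0])

```text
time_s: 6.85
tool_pos: [0.4463, 0.1802, 0.0377]
tool_rot: [-179.8, -0.3, -80.1]
force: [-0.2, 0.4, -0.0]
grip_width: 0.0275
```

>>> arm_command(translation=[[0,0,0.1]], twist=[0])

```text
time_s: 6.98
tool_pos: [0.4464, 0.1802, 0.0369]
tool_rot: [-179.8, -0.3, -80.1]
force: [-2.1, -0.1, 4.7]
grip_width: 0.0278
```

>>> arm_command(translation=[[0,0,0],[0,0,0],[0,0,0]], twist=[0,0,0], grip=65)

```text
time_s: 7.35
tool_pos: [0.4469, 0.1804, 0.0372]
tool_rot: [-179.8, -0.3, -80.1]
force: [-0.1, -0.1, 0.1]
grip_width: 0.0496
```

>>> arm_command(translation=[[0,0,-1.5],[0,0,-3],[0,0,-4],[0,0,-5],[0,0,0]], twist=[0,0,0,0,0])

```text
time_s: 7.98
tool_pos: [0.4464, 0.1821, 0.1799]
tool_rot: [-179.6, -0.2, -80.0]
force: [-0.5, -0.5, 0.3]
grip_width: 0.0565
```

```bash
python3 go.py .5031 .1902 .16 9.8
python3 - <<'E'
from h import *
s=cam("side");t=cam("top")
a=cv2.resize(s["img"][200:290,195:295],(500,450),interpolation=cv2.INTER_CUBIC)
b=cv2.resize(t["img"][180:260,185:245],(300,400),interpolation=cv2.INTER_CUBIC)
c=np.zeros((450,800,3),np.uint8);c[:,:500]=a;c[:400,500:]=b
cv2.imwrite("pics/s4.png",c)
D=((0,0,0),(180,255,75))
for k in blobs(s,*D,(225,215,285,282),6): print(cv2.contourArea(k),np.array(cv2.minAreaRect(k)[0]),k.reshape(-1,2).min(0),k.reshape(-1,2).max(0))
E
```

```text
t 7.97 pos [0.4464 0.1821 0.1799] rot [-179.62   -0.22  -79.96] w 0.0565 F [-0.5 -0.5  0.3] j7 -106.0
tool shift cm [ 0.18 -5.72  2.03] len 6.1 twist -89.8
454.5 [267.99407959 241.01228333] [250 215] [284 271]
165.0 [244.  221.5] [229 215] [259 228]
118.0 [238.80000305 234.90000916] [234 226] [244 245]
```

View pics/s4.png

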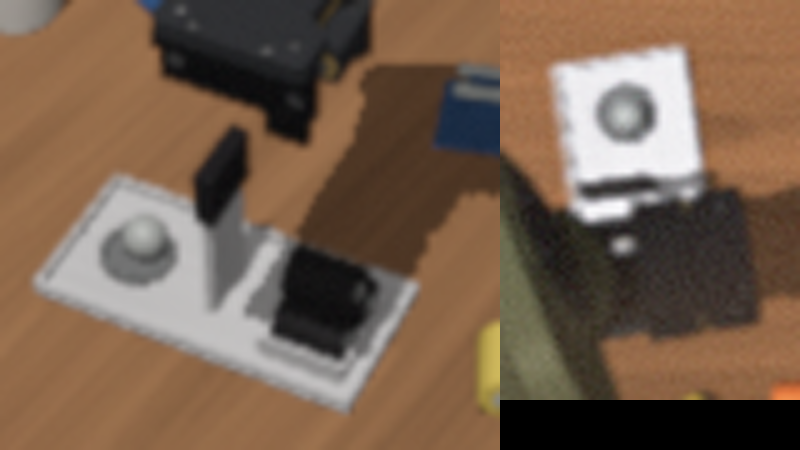

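The side crop shows roller_c saddled on the two lower rollers at about (325,285). The ball is in its pocket and the tray has not moved. Next is the tray grip.

>>> arm_command(translation=[[0.1,-2.9,0],[0.1,-2.8,0],[0,0,0],[0,0,0],[0,0,0],[0,0,0],[0,0,0],[0,0,0],[0,0,0],[0,0,0]], twist=[0,0,-10.5,-10.5,-10.5,-10.5,-10.5,-10.5,-10.5,-10.5], grip=65)

```text
time_s: 9.32
tool_pos: [0.492, 0.1863, 0.1624]
tool_rot: [179.7, 1.5, 6.1]
force: [-0.3, 0.9, -0.6]
grip_width: 0.0568
```

```bash
python3 go.py .5028 .190 .125 9.8
```

```text
t 9.32 pos [0.492  0.1863 0.1624] rot [179.72   1.51   6.13] w 0.0568 F [-0.3  0.9 -0.6] j7 -29.0
tool shift cm [ 1.21 -0.27  3.7 ] len 3.9 twist -3.7
```

>>> arm_command(translation=[[0,0,0],[0,0,0]], twist=[-3.5,0])

```text
time_s: 9.57
tool_pos: [0.4899, 0.1858, 0.1597]
tool_rot: [179.9, 1.8, 9.8]
force: [0.2, -0.3, -0.3]
grip_width: 0.0565
```

```bash
python3 go.py .5028 .190 .125 9.8
```

```text
t 9.57 pos [0.4899 0.1858 0.1597] rot [179.87   1.84   9.83] w 0.0565 F [ 0.2 -0.3 -0.3] j7 -25.0
tool shift cm [ 1.45 -0.2   3.43] len 3.7 twist 0.0
```

>>> arm_command(translation=[[1.4,-0.2,-1],[0,0,0]], twist=[0,0])

```text
time_s: 9.82
tool_pos: [0.5026, 0.1898, 0.1677]
tool_rot: [179.9, 2.0, 9.7]
force: [0.6, -0.8, -0.3]
grip_width: 0.0568
```

>>> arm_command(translation=[[0,0,-3],[0,0,-3]], twist=[0,0])

```text
time_s: 10.07
tool_pos: [0.5013, 0.1893, 0.225]
tool_rot: [179.8, 2.5, 9.7]
force: [0.2, 0.5, 0.4]
grip_width: 0.0564
```

>>> arm_command(translation=[[0,0,0],[0,0,0]], twist=[0,0])

```text
time_s: 10.32
tool_pos: [0.5007, 0.1895, 0.2251]
tool_rot: [179.8, 2.5, 9.7]
force: [-0.5, 0.3, 0.2]
grip_width: 0.057
```

>>> arm_command(translation=[[0,0,3],[0,0,3]], twist=[0,0])

```text
time_s: 10.58
tool_pos: [0.4981, 0.1889, 0.1634]
tool_rot: [179.8, 2.4, 9.6]
force: [-0.1, -0.6, 0.4]
grip_width: 0.0562
```

>>> arm_command(translation=[[0,0,0],[0,0,0]], twist=[0,0])

```text
time_s: 10.82
tool_pos: [0.4956, 0.188, 0.1608]
tool_rot: [179.8, 2.8, 9.7]
force: [-0.2, 0.0, 0.2]
grip_width: 0.0566
```

>>> arm_command(translation=[[5,0,0]], twist=[0])

```text
time_s: 10.95
tool_pos: [0.5437, 0.1962, 0.1599]
tool_rot: [179.6, 2.7, 9.7]
force: [1.8, -0.1, 1.8]
grip_width: 0.0566
```

>>> arm_command(translation=[[0,0,0],[0,0,0]], twist=[0,0])

```text
time_s: 11.2
tool_pos: [0.5462, 0.1967, 0.1597]
tool_rot: [179.8, 2.8, 9.6]
force: [-0.1, -0.1, 1.1]
grip_width: 0.0564
```

>>> arm_command(translation=[[-5,0,0]], twist=[0])

```text
time_s: 11.32
tool_pos: [0.4983, 0.1888, 0.1622]
tool_rot: [-180.0, 2.8, 9.5]
force: [-1.0, -0.5, 1.5]
grip_width: 0.0568
```

>>> arm_command(translation=[[0,0,0],[0,0,0]], twist=[0,0])

```text
time_s: 11.58
tool_pos: [0.4952, 0.1882, 0.1633]
tool_rot: [179.7, 2.7, 9.6]
force: [0.1, 0.1, 0.3]
grip_width: 0.0565
```

>>> arm_command(translation=[[0,5,0],[0,0,0]], twist=[0,0])

```text
time_s: 11.82
tool_pos: [0.5053, 0.1381, 0.1651]
tool_rot: [179.7, 2.5, 9.7]
force: [0.5, 0.2, 0.1]
grip_width: 0.0569
```

>>> arm_command(translation=[[0,-5,0],[0,0,0]], twist=[0,0])

```text
time_s: 12.08
tool_pos: [0.4983, 0.1891, 0.1663]
tool_rot: [179.8, 2.3, 9.5]
force: [-0.5, -0.9, -0.1]
grip_width: 0.057
```

>>> arm_command(translation=[[0,5,0],[0,0,0],[0,-5,0],[0,0,0],[0,5,0],[0,0,0],[0,-5,0],[0,0,0]], twist=[0,0,0,0,0,0,0,0])

```text
time_s: 13.08
tool_pos: [0.5015, 0.192, 0.1694]
tool_rot: [179.9, 1.9, 9.5]
force: [0.4, -0.6, 0.6]
grip_width: 0.0563
```

>>> arm_command(translation=[[0,5,0],[0,-5,0],[0,5,0],[0,-5,0],[0,0,0]], twist=[0,0,0,0,0])

```text
time_s: 13.7
tool_pos: [0.5061, 0.1867, 0.1708]
tool_rot: [179.9, 1.6, 9.1]
force: [-0.3, 0.4, 0.9]
grip_width: 0.0569
```

>>> arm_command(translation=[[0,0,0],[0,0,0],[0,0,0]], twist=[10,-10,0])

```text
time_s: 14.08
tool_pos: [0.5068, 0.1858, 0.171]
tool_rot: [179.8, 1.6, 8.8]
force: [-0.2, -0.5, 0.4]
grip_width: 0.0564
```

>>> arm_command(translation=[[0,6,0],[0,6,0],[0,0,0],[0,-6,0],[0,-6,0],[0,0,0]], twist=[0,0,0,0,0,0])

```text
time_s: 14.82
tool_pos: [0.5086, 0.1875, 0.172]
tool_rot: [180.0, 1.4, 7.8]
force: [0.4, 0.1, -0.2]
grip_width: 0.0565
```

>>> arm_command(translation=[[0,6,0],[0,-6,0],[0,6,0],[0,-6,0],[0,6,0],[0,-6,0],[0,6,0],[0,-6,0],[0,0,0]], twist=[0,0,0,0,0,0,0,0,0])

```text
time_s: 15.95
tool_pos: [0.5138, 0.18, 0.1738]
tool_rot: [180.0, 1.0, 6.1]
force: [0.0, 0.0, 0.0]
grip_width: 0.057
```

>>> arm_command(translation=[[-0.5,5,0],[0,-6,0],[0,6,0],[0,-6,0],[0,6,0],[0,-6,0],[0,6,0],[0,-6,0],[0,6,0],[0,-6,0]], twist=[0,0,0,0,0,0,0,0,0,0])

```text
time_s: 17.2
tool_pos: [0.5154, 0.176, 0.1747]
tool_rot: [179.6, 0.6, 3.7]
force: [1.7, 0.2, 0.5]
grip_width: 0.0569
```

>>> arm_command(translation=[[-0.5,5,0],[0,-6,0],[0,6,0],[0,-6,0],[0,6,0],[0,-6,0],[0,6,0],[0,-6,0],[0,6,0],[0,-6,0]], twist=[0,0,0,0,0,0,0,0,0,0])

```text
time_s: 18.45
tool_pos: [0.5143, 0.1752, 0.1764]
tool_rot: [179.6, 0.1, 2.5]
force: [1.1, -0.2, -0.0]
grip_width: 0.0562
```

>>> arm_command(translation=[[0,0,0],[0,0,0]], twist=[-4,-3])

```text
time_s: 18.7
tool_pos: [0.5131, 0.1792, 0.1771]
tool_rot: [179.8, 0.1, 9.8]
force: [0.1, -0.8, 0.6]
grip_width: 0.0563
```

```bash
python3 go.py .5028 .190 .125 9.8
```

```text
t 18.7 pos [0.5131 0.1792 0.1771] rot [1.798e+02 9.000e-02 9.800e+00] w 0.0563 F [ 0.1 -0.8  0.6] j7 -26.0
tool shift cm [-0.83 -1.25  5.21] len 5.4 twist 0.0
```

>>> arm_command(translation=[[-0.4,-0.65,0],[-0.4,-0.6,0.5],[0,0,1],[0,0,1],[0,0,1],[0,0,0.7],[0,0,0.3]], twist=[0,0,0,0,0,0,0])

```text
time_s: 19.58
tool_pos: [0.5016, 0.1902, 0.1281]
tool_rot: [179.7, 0.2, 9.5]
force: [0.5, -0.4, 0.5]
grip_width: 0.0566
```

```bash
python3 go.py .5028 .190 .075 9.8
```

```text
t 19.57 pos [0.5016 0.1902 0.1281] rot [179.75   0.18   9.52] w 0.0566 F [ 0.5 -0.4  0.5] j7 -30.0
tool shift cm [0.13 0.01 5.31] len 5.3 twist -0.3
```

>>> arm_command(translation=[[0.15,0,0.7],[0,0,1],[0,0,1],[0,0,1],[0,0,0.7],[0,0,0.4],[0,0,0.2]], twist=[-0.3,0,0,0,0,0,0])

```text
time_s: 20.45
tool_pos: [0.5032, 0.1902, 0.0745]
tool_rot: [179.8, 0.2, 9.8]
force: [-0.5, 0.5, 0.1]
grip_width: 0.0564
```

```bash
python3 go.py .5028 .190 .075 9.8
```

```text
t 20.45 pos [0.5032 0.1902 0.0745] rot [179.77   0.19   9.82] w 0.0564 F [-0.5  0.5  0.1] j7 -33.0
tool shift cm [-0.04  0.02 -0.05] len 0.1 twist 0.0
```

>>> arm_command(translation=[[0,0,0],[0,0,0],[0,0,0],[0,0,0],[0,0,0],[0,0,0]], twist=[0,0,0,0,0,0], grip=0, force=8)

```text
time_s: 21.2
tool_pos: [0.5033, 0.1904, 0.0753]
tool_rot: [179.7, 0.2, 9.8]
force: [-2.0, -2.0, 1.1]
grip_width: 0.012
```

>>> arm_command(translation=[[0,0,0],[0,0,0]], twist=[0,0], force=45)

```text
time_s: 21.45
tool_pos: [0.5033, 0.1903, 0.0753]
tool_rot: [179.7, 0.2, 9.8]
force: [-1.0, 0.2, 0.8]
grip_width: 0.0118
```

```bash
python3 go.py .5028 .190 .13 9.8
```

```text
t 21.45 pos [0.5033 0.1903 0.0753] rot [1.7974e+02 1.6000e-01 9.8200e+00] w 0.0118 F [-1.   0.2  0.8] j7 -33.0
tool shift cm [-0.07  0.05 -5.47] len 5.5 twist 0.0
```

>>> arm_command(translation=[[0,0,-0.2],[0,0,-0.4],[0,0,-0.6],[0,0,-0.8],[0,0,-0.9],[0,0,-0.9],[0,0,-0.8],[0,0,-0.6],[0,0,-0.4],[0,0,-0.2]], twist=[0,0,0,0,0,0,0,0,0,0])

```text
time_s: 22.7
tool_pos: [0.5024, 0.1898, 0.1358]
tool_rot: [179.7, 0.3, 9.8]
force: [-0.4, -0.6, -4.8]
grip_width: 0.0114
```

```bash
python3 go.py .5399 -.1894 .20 26.6
python3 - <<'E'
from h import *
s=cam("side")
cv2.imwrite("pics/s5.png",cv2.resize(s["img"][170:280,180:300],(600,550),interpolation=cv2.INTER_CUBIC))
E
```

```text
t 22.7 pos [0.5024 0.1898 0.1358] rot [179.71   0.27   9.83] w 0.0114 F [-0.4 -0.6 -4.8] j7 -29.0
tool shift cm [-2.81 38.03 -6.22] len 38.6 twist -16.8
```

View pics/s5.png

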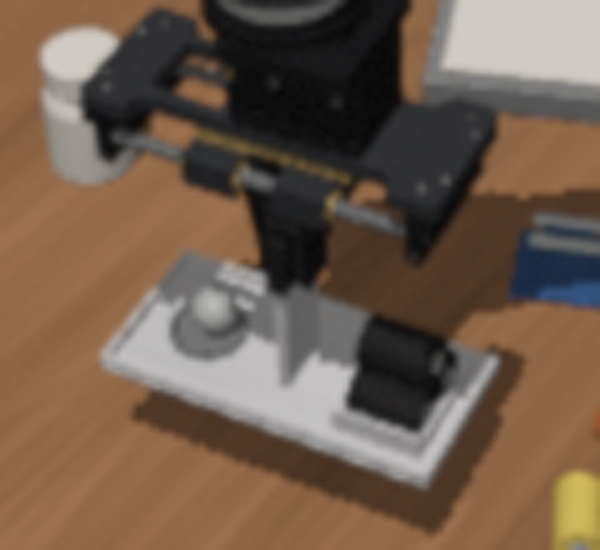

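The tray is up and level. The ball is in the pocket at about (215,310), and the pyramid is intact at about (400,370). I lift further, then carry it across gently.

>>> arm_command(translation=[[0,0,-0.3],[0,0,-0.5],[0,0,-0.7],[0,0,-0.9],[0,0,-1],[0,0,-1],[0,0,-0.8],[0,0,-0.6],[0,0,-0.4],[0,0,-0.2]], twist=[0,0,0,0,0,0,0,0,0,0])

```text
time_s: 24.0
tool_pos: [0.5025, 0.1904, 0.2044]
tool_rot: [179.7, 0.3, 9.9]
force: [0.2, -1.1, -5.4]
grip_width: 0.0112
```

>>> arm_command(translation=[[0,0.2,0],[0,0.5,0],[0,0.8,0],[0,1.1,0],[0,1.3,0],[0,1.5,0],[0,1.5,0],[0,1.5,0],[0,1.5,0],[0,1.5,0]], twist=[0,0,0,0,0,0,0,0,0,0])

```text
time_s: 25.25
tool_pos: [0.523, 0.069, 0.2043]
tool_rot: [179.6, 0.3, 9.8]
force: [0.1, -0.3, -5.6]
grip_width: 0.0115
```

>>> arm_command(translation=[[0,1.5,0],[0,1.5,0],[0,1.5,0],[0,1.5,0],[0,1.5,0],[0,1.4,0],[0,1.1,0],[0,0.8,0],[0,0.5,0],[0,0.2,0]], twist=[0,0,0,0,0,0,0,0,0,0])

```text
time_s: 26.5
tool_pos: [0.544, -0.0531, 0.2048]
tool_rot: [179.7, 0.3, 9.7]
force: [0.2, 0.1, -4.9]
grip_width: 0.0116
```

```bash
python3 go.py .5399 -.1894 .2015 26.6
```

```text
t 26.5 pos [ 0.544  -0.0531  0.2048] rot [179.7    0.34   9.73] w 0.0116 F [ 0.2  0.1 -4.9] j7 0.0
tool shift cm [-2.71 13.36  0.42] len 13.6 twist -16.9
```

>>> arm_command(translation=[[-0.05,0.3,0.05],[-0.15,0.8,0.05],[-0.3,1.4,0.05],[-0.35,1.8,0.05],[-0.4,2.0,0.05],[-0.4,2.0,0.05],[-0.4,1.9,0],[-0.35,1.6,0],[-0.25,1.0,0],[-0.1,0.5,0]], twist=[0,0,0,0,0,0,0,0,0,0])

```text
time_s: 27.75
tool_pos: [0.5386, -0.1999, 0.2023]
tool_rot: [179.7, 0.4, 9.6]
force: [0.6, -0.2, -5.0]
grip_width: 0.0116
```

>>> arm_command(translation=[[0,0.1,0],[0,0,0],[0,0,0],[0,0,0],[0,0,0],[0,0,0],[0,0,0],[0,0,0],[0,0,0],[0,0,0]], twist=[-0.6,-1.3,-2,-2.5,-2.7,-2.7,-2.2,-1.5,-0.9,-0.4])

```text
time_s: 29.0
tool_pos: [0.5398, -0.1954, 0.2029]
tool_rot: [179.9, 0.4, 28.0]
force: [0.3, 0.4, -5.8]
grip_width: 0.0115
```

```bash
python3 go.py .5399 -.1894 .2015 26.6
```

```text
t 29.0 pos [ 0.5398 -0.1954  0.2029] rot [179.85   0.38  28.01] w 0.0115 F [ 0.3  0.4 -5.8] j7 30.0
tool shift cm [ 0.29 -0.52  0.14] len 0.6 twist 1.4
```

>>> arm_command(translation=[[0.1,-0.15,0.05],[0.1,-0.2,0.05],[0.08,-0.12,0.03],[0,0,0],[0,0,0],[0,0,0]], twist=[0.5,0.6,0.3,0,0,0])

```text
time_s: 29.75
tool_pos: [0.5401, -0.1894, 0.2015]
tool_rot: [179.8, 0.4, 26.5]
force: [-0.0, 0.8, -6.2]
grip_width: 0.0117
```

```bash
python3 go.py .5399 -.1894 .2015 26.6
python3 - <<'E'
from h import *
s=cam("side");t=cam("top")
T=np.array([.5399,-.1894]);a=np.radians(26.6);A=np.array([[np.cos(a),-np.sin(a)],[np.sin(a),np.cos(a)]])
out=[]
for c,b in((s,(230,130,370,235)),(t,(270,145,375,255))):
    i=c["img"].copy()
    x0,y0,x1,y1=b; i=cv2.resize(i[y0:y1,x0:x1],None,fx=(400/(x1-x0)),fy=400/(x1-x0),interpolation=cv2.INTER_CUBIC)
    W=[np.r_[T+A@np.array(q),.1355] for q in((.095,.045),(-.095,.045),(-.095,-.045),(.095,-.045))]
    for q in (proj(c,W)-[x0,y0])*400/(x1-x0): cv2.circle(i,tuple(int(v) for v in q),3,(0,0,255),-1)
    p=np.zeros((430,400,3),np.uint8);p[:i.shape[0]]=i[:430];out.append(p)
cv2.imwrite("pics/s6.png",np.hstack(out))
E
```

```text
t 29.75 pos [ 0.5401 -0.1894  0.2015] rot [179.83   0.38  26.52] w 0.0117 F [-0.   0.8 -6.2] j7 28.0
tool shift cm [-0.02 -0.01  0.  ] len 0.0 twist -0.1
```

View pics/s6.png

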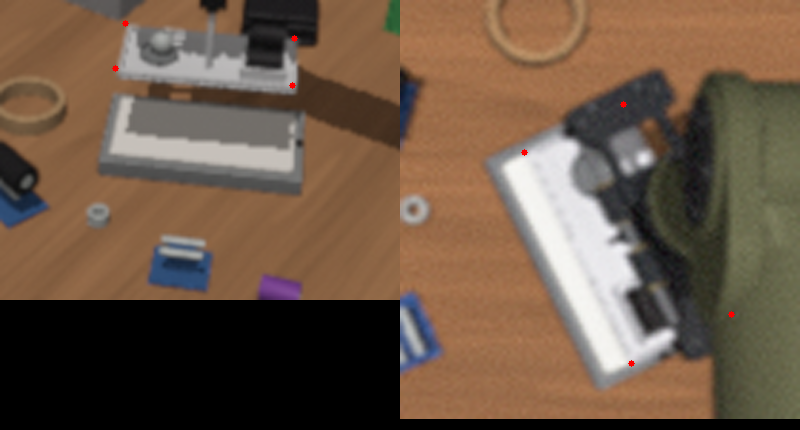

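The tray is over the panel with the ball and pyramid in place. The left end looks as if it may be slightly low, so I check the tilt with a closer crop of the measured rim and bottom lines.

Run:
```python
from h import *
s=cam("side")
T=np.array([.5399,-.1894]);a=np.radians(26.5);A=np.array([[np.cos(a),-np.sin(a)],[np.sin(a),np.cos(a)]])
x0,y0,x1,y1=265,125,341,170;f=10
i=cv2.resize(s["img"][y0:y1,x0:x1],None,fx=f,fy=f,interpolation=cv2.INTER_CUBIC)
for z,col in((.126,(0,0,255)),(.136,(0,255,0))):
    W=[np.r_[T+A@np.array(q),z] for q in((.095,.045),(-.095,.045),(-.095,-.045),(.095,-.045))]
    for q in (proj(s,W)-[x0,y0]+.5)*f: cv2.circle(i,tuple(int(v) for v in q),4,col,-1)
cv2.imwrite("pics/s7.png",i)
```

```text
(no output)
```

View pics/s7.png

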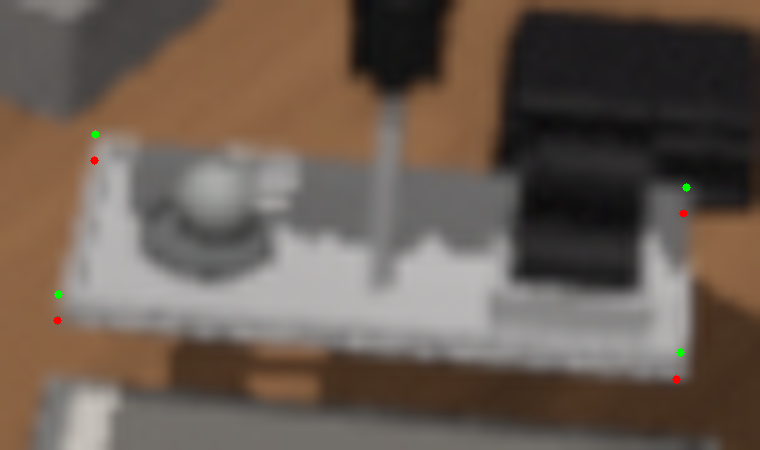

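The crop shows the tray's corners at the predicted level positions: left bottom about (62,322) against (57,321), right bottom about (685,378) against (677,379). The ball is in its pocket and the pyramid is built.

```bash
python3 -c "
from cell import env,telemetry
o=telemetry.get_obs();print(o['time_s'],o['tool_pos'],o['tool_rot'],abs(o['joint_velocities']).max())
print(env.sign_off())"
```

```text
29.9 [ 0.5400896  -0.18942387  0.20151246] [179.83605374   0.38093392  26.516538  ] 0.09982401317711033
the job is handed in; nothing more can be done
None
```

I saddled roller_c on the two lower rollers, lifted the tray by its grip, and handed the job in at 29.9 s with the tray held still over the panel.

**Final pose:**
- **Centring:** the tool is within about 1 mm of the measured panel centre, and its yaw is 26.5° against the panel's 26.6°.
- **Height:** the tray's underside is about 10 cm above the white face.
- **Level and still:** tool tilt was about 0.4° and the joints were at rest.

**Last pictures:** the ball was in its pocket and the pyramid was intact. The tray's corners lay within about 1 px (roughly 2 mm) of where a level tray should appear. An earlier rough look at the side view had suggested that the ball end was a little low. The closer crop did not bear that out, though it cannot rule out a few tenths of a degree.

**Problems:** the 90° turn before gripping the tray, and my attempts to correct it, tilted the tool by up to 2.8°. I worked that off with side-to-side moves in free air before taking the grip. The bystanders were not touched, but I did not re-measure them at the end.

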